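# Clip in the filter plates and centre the lens cell

### The arm

A 6-joint arm with a two-finger parallel gripper is mounted at the origin on a cart in front of the work surface, level with it; the furniture and walls round the work are solid. World frame = base frame: x ahead of the robot, y to its left, z up, the work surface at z = 0. Lengths are in m, angles in rad, forces in N, time in s.
With the tool pointing down it reaches from about 0.375 to 0.75 m from the base axis. Payload 9 kg.
Tool frame: the origin (TCP) lies midway between the tips of the shut fingers; the grasp point (between the pads) lies 19 mm behind it; z points along the fingers, y is the line along which they close (so a half turn about z gives the same grasp; the last joint's range is limited). The gripper opens to 85 mm and grips with 20 to 120 N. Pads are 22 mm wide; open, the fingers measure 114 mm over their backs; the gripper's body (76 mm by 85 mm) begins 54 mm behind the grasp point. The pads swing forward as they close: fully open they stand 13 mm farther back than shut.
Start: joints at [-1.506, 0.104, 0.097, 1.564, 0, 1.353], TCP at [0.167, -0.576, 0.231] pointing down, gripper open.
Joint ranges: [-2.99, 2.99], [-0.84, 1.86], [-1.1, 1.16], [-1.84, 2.11], [-1.51, 1.56], [-3.14, 3.14]. Speed limits (rad/s): [2.22, 2.22, 2.57, 3.14, 3.14, 3.14].

### API

Orientations are given as a unit quaternion [w, x, y, z].
In Python, from workcell import robot gives the robot as it stands.
- The arm moves only by the tool jog_arm, never from a script. Its arguments are lists of equal length, an entry for each row: "slide": the shift along the tool's x, y, z each as a share of 1000 mm, from -1 to 1, a list of three; "spin": the turn about the tool's z as a share of pi/2 rad, from -1 to 1; "claw": the finger opening in mm, from 0 to 85.4. In form: {"slide": [[x, y, z], ...], "spin": [spin, ...], "claw": [claw, ...]}. A call has 1 to 8 rows; each row is the pose to reach, as a shift and turn from the pose commanded when the call began, along the tool's axes at that moment; what a row does not reach only later rows make up. A row lasts 1/10 s, in which the tool goes at most 50 mm and 8.59 degrees, less where a joint would pass 70% of its speed; a pose out of reach is approached as far as the arm can. A call with a number of a shift or a turn outside -1 to 1 is refused whole. A call with a gripper value outside its range is refused whole. The fingers move at their own pace and stop on an object; "force" is the grip in N (left out, the last holds). Time passes only in rows, so rows that repeat a pose let the fingers close. It gives the time, the measured TCP pose, the force, the opening and the grip force at its end, in the units of the state.
- robot.observe(): the state, without advancing time (a new reading comes with each control period).
- robot.camera(name): name is "side" or "top"; returns the picture (480x640x3 uint8, red, green, blue); there is no depth.
- robot.camera_params(name): a dict with "fx", "fy", "cx", "cy" (pixels), "R" (3x3) and "t" (3): a world point X has camera coordinates R X + t. Camera axes: x right, y down, z forward; pixel columns grow to the right and rows downward; lengths in m; the calibration is good to about 2 mm. A picture is of the moment at which its call begins. camera_params takes no time and is no camera call.
- robot.sign_off(): hands the job in; it is judged then, once.
Trained networks look in the newest picture that a camera, given by its name, has taken for a name from the list of things; names that differ only in an ending like _2 or _b are one class to them, and where a whole thing is asked for, a point or a joint stands for the part that bears it (a point fixed in the world has none). Each returns a list of dicts, best first, with "score" (0 to 1); they miss things now and then, are a little off and sometimes report something else, mostly with a low value. They report only what shows in the picture. A call takes as long as a camera call. They do not tell look-alikes from the thing itself.
- robot.recognise(camera, label): "bbox" ([left, top, right, bottom] in pixels, round what is visible of it).
- robot.silhouettes(camera, label): "mask" (480x640 bool, what is visible of it) and "bbox" ([left, top, right, bottom] in pixels, round what is visible of it).
The state is a dict: "time_s": time; "qpos": joint angles; "dq": joint speeds; "joint_efforts": joint torques, N m; "position": TCP position; "orientation": TCP orientation; "wrist_force": force on the tool from outside, world axes, zero at the start; "ft_torque": the same for the moment, N m; "width": finger opening in m; "finger_force": force on a finger pad.
Only numpy, scipy, OpenCV 4.12 (cv2) and the standard library are available. Lean on these libraries where they do the work, as an engineer would, in place of code of your own. Each camera call takes 0.05 s, during which the arm holds its last target. There are 200 camera calls.

### The job

Take every filter plate out of the grey rack and press it, upright, lower edge first, into an empty sprung clip (one plate to a clip, any clip, roughly in the middle of the clip) until it stands fully down on the white seat. Only then, since the pressing shakes things, tap the loose round lens cell across the platen from whichever sides it needs, keeping it flat on the platen, until it sits centred inside the ring mark. Leave the other things on the table where they are.

Things in the scene. Friction and masses are not known exactly. Their poses are not given: they have to be found in the camera images.
- plate0_center (a point): one of up to four alike black framed filter plates with a small amber pane: 8 mm thick (x axis), 62 wide (y), 90 tall (z), 90 g; the point is its centre, 45 mm above its lower edge. It starts upright in the grey rack, lower edge 8 mm above the table, in a groove with walls up to 38 mm; the upper 50 mm of its faces are clear to grip. Plates stand 76 mm apart along y. None if absent
- plate1_center (a point): one of up to four alike black framed filter plates with a small amber pane: 8 mm thick (x axis), 62 wide (y), 90 tall (z), 90 g; the point is its centre, 45 mm above its lower edge. It starts upright in the grey rack, lower edge 8 mm above the table, in a groove with walls up to 38 mm; the upper 50 mm of its faces are clear to grip. Plates stand 76 mm apart along y. None if absent
- plate2_center (a point): one of up to four alike black framed filter plates with a small amber pane: 8 mm thick (x axis), 62 wide (y), 90 tall (z), 90 g; the point is its centre, 45 mm above its lower edge. It starts upright in the grey rack, lower edge 8 mm above the table, in a groove with walls up to 38 mm; the upper 50 mm of its faces are clear to grip. Plates stand 76 mm apart along y. None if absent
- plate3_center (a point): one of up to four alike black framed filter plates with a small amber pane: 8 mm thick (x axis), 62 wide (y), 90 tall (z), 90 g; the point is its centre, 45 mm above its lower edge. It starts upright in the grey rack, lower edge 8 mm above the table, in a groove with walls up to 38 mm; the upper 50 mm of its faces are clear to grip. Plates stand 76 mm apart along y. None if absent
- clip0 (a point): one of four alike edge clips, 76 mm apart on a dark base; the point is the centre of its white seat, 12 mm above the table. x: across the slot (plate thickness), y: along it, z up. Two aluminium jaws, 44 mm long, 3 mm apart, reach 1 to 42 mm above the seat, flaring above 22 mm to a 17 mm mouth. They spring apart as a plate is pushed straight down (5 to 20 N) and hold it
- clip1 (a point): one of four alike edge clips, 76 mm apart on a dark base; the point is the centre of its white seat, 12 mm above the table. x: across the slot (plate thickness), y: along it, z up. Two aluminium jaws, 44 mm long, 3 mm apart, reach 1 to 42 mm above the seat, flaring above 22 mm to a 17 mm mouth. They spring apart as a plate is pushed straight down (5 to 20 N) and hold it
- clip2 (a point): one of four alike edge clips, 76 mm apart on a dark base; the point is the centre of its white seat, 12 mm above the table. x: across the slot (plate thickness), y: along it, z up. Two aluminium jaws, 44 mm long, 3 mm apart, reach 1 to 42 mm above the seat, flaring above 22 mm to a 17 mm mouth. They spring apart as a plate is pushed straight down (5 to 20 N) and hold it
- clip3 (a point): one of four alike edge clips, 76 mm apart on a dark base; the point is the centre of its white seat, 12 mm above the table. x: across the slot (plate thickness), y: along it, z up. Two aluminium jaws, 44 mm long, 3 mm apart, reach 1 to 42 mm above the seat, flaring above 22 mm to a 17 mm mouth. They spring apart as a plate is pushed straight down (5 to 20 N) and hold it
- lens_center (a point): centre of a loose round lens cell: dark drum 100 mm across and 34 mm tall (point half-way up, 17 mm above its underside), brass ring and glass on top, about 0.4 kg, too wide to grip; it slides on the platen when pushed with a few newtons
- mark (a point): centre of the black ring mark on top of the fixed aluminium platen (260 x 280 x 8 mm, top 8 mm above the table); ring 110 mm inside diameter, with a fine scribed cross through its centre
- power_head: bystander: black round power sensor head on a foot, 24x60x80 mm; origin under its foot; leave alone
- spare_stepper: bystander: black stepper motor, 42x72x50 mm, lying; origin at its underside; leave alone
- viewing_card: bystander: flat pale card with a dark bar and an orange patch, 93x54x8 mm; origin at its underside; leave alone
- angle_bracket: bystander: white L-shaped bracket, 50x40x50 mm; origin at its underside; leave alone
Things that resemble listed ones, but are neither listed nor needed, are in the scene too. Leave any red look-alike of the part that bears plate3_center alone.

How it is judged:
By the outcome, as a careful person would: the job done as asked, in the order asked, and still so for the second after the job is handed in, with the robot touching nothing.
Of plate0, plate1, plate2, plate3 only 3 to 4 are there at a start; the rules pass over those that are not, and their reading is None.
At some moment in a run one of lens may be knocked a few centimetres aside while the robot is not near it.
It also fails if it takes over 210 s, if anything falls off the work surface, if the arm or the gripper's body presses on something with over 40 N, if the wrist force passes 120 N, or if a joint passes its speed limit or range.

## Working session

There is one attempt and no reset: what is moved stays moved. The work goes in short steps, Python scripts to look and compute and a tool call to move; the robot and the scene stay as the last step left them, time stands still between calls to the robot, and variables do not carry over. Pictures are saved under pics/ and viewed, at most 18 in all, crops included, and the job is handed in when it is done.

Besides the shell and the picture viewer there is one more tool, called as name(argument=value, ...) on one line, values as JSON. jog_arm: Moves the arm, as the interface text tells. Its arguments: {"type":"object","properties":{"slide":{"type":"array"},"spin":{"type":"array"},"claw":{"type":"array"},"force":{"type":"number"}},"required":["slide","spin","claw"]}

```bash
mkdir -p pics; ls
python3 - <<'E'
from workcell import robot
import cv2
for n in("top","side"):
    im=robot.camera(n); cv2.imwrite(f"pics/{n}0.png",im[:,:,::-1])
    p=robot.camera_params(n); print(n,p)
s=robot.observe(); print(s)
E
```

```text
pics
top {'fx': 459.1092062936933, 'fy': 459.1092062936933, 'cx': 315.8136760741129, 'cy': 238.53276901890666, 'R': array([[ 0.06213273, -0.99806495,  0.00242494],
       [-0.97147727, -0.06103429, -0.22914345],
       [ 0.22884805,  0.01188153, -0.97338964]]), 't': array([0.01643678, 0.61799014, 0.88777689])}
side {'fx': 504.10514151349736, 'fy': 504.10514151349736, 'cx': 319.430263551118, 'cy': 240.30606460021997, 'R': array([[-0.83391843, -0.55159998,  0.0178186 ],
       [-0.29886845,  0.4242209 , -0.85481827],
       [ 0.46395872, -0.71817413, -0.51862146]]), 't': array([0.53408113, 0.21573814, 0.87125138])}
{'time_s': 0.1, 'qpos': array([-1.50567231e+00,  1.04656286e-01,  9.65657225e-02,  1.56389309e+00,
       -4.27250429e-05,  1.35315174e+00]), 'dq': array([ 0.00092819, -0.00099086,  0.00100192,  0.00222071, -0.00011819,
        0.00165052]), 'joint_efforts': array([ 6.82623155e-03, -5.58207679e+01,  5.04718530e+01,  1.31703299e-02,
       -1.73375902e-04, -1.77693602e-05]), 'position': array([ 0.1674181 , -0.57586537,  0.23060059]), 'orientation': array([-5.93565741e-04,  9.90021701e-01,  1.40913729e-01,  2.39286603e-05]), 'wrist_force': array([-0.10920298, -0.47446324,  0.21207801]), 'ft_torque': array([-0.02068003, -0.04627608,  0.02882152]), 'finger_force': 0.0, 'width': 0.08518589425960946}
```

View pics/top0.png

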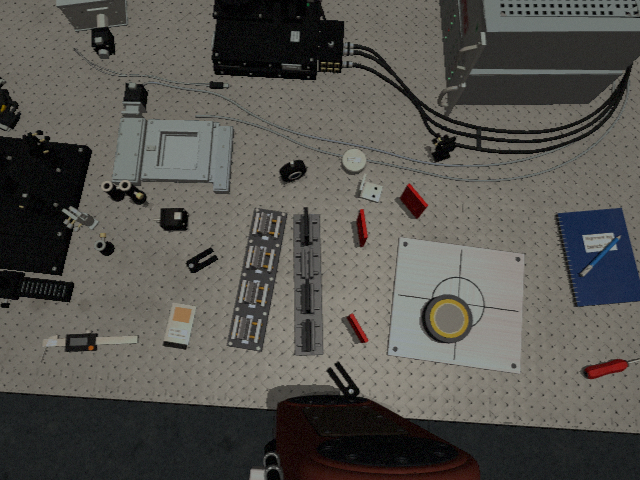

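View pics/side0.png

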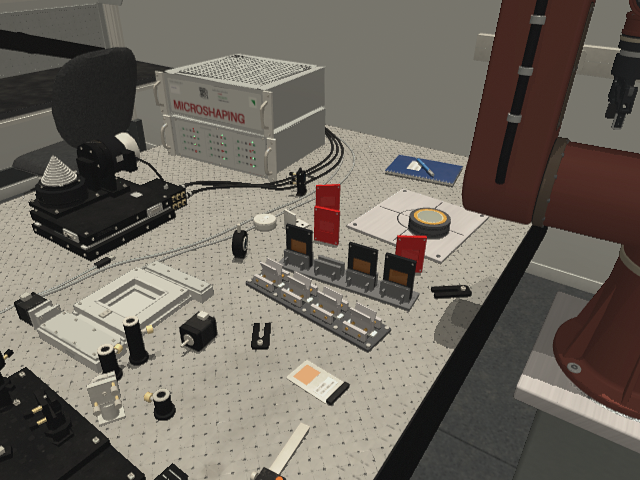

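The top view shows the rack at about (307,285), with plates in grooves 1, 3 and 4 from the top. The clips are at about (269,223), (260,259), (252,294) and (244,329), the lens at (448,319) and the ring mark at (458,306). The red plates are decoys.

```bash
cat > h.py <<'E'
from workcell import robot
import numpy as np, cv2
def unproj(n,u,v,z):
    p=robot.camera_params(n); d=p["R"].T@np.array([(u-p["cx"])/p["fx"],(v-p["cy"])/p["fy"],1.]); c=-p["R"].T@p["t"]
    return c+d*(z-c[2])/d[2]
def proj(n,X):
    p=robot.camera_params(n); c=p["R"]@np.array(X)+p["t"]
    return np.array([p["fx"]*c[0]/c[2]+p["cx"],p["fy"]*c[1]/c[2]+p["cy"]])
def snap(n,f=None,box=None,k=1):
    im=robot.camera(n)
    if f:
        o=im[:,:,::-1]
        if box: o=cv2.resize(o[box[1]:box[3],box[0]:box[2]],None,fx=k,fy=k,interpolation=cv2.INTER_CUBIC)
        cv2.imwrite("pics/"+f,o)
    return im
E
python3 - <<'E'
from h import *
np.set_printoptions(precision=4,suppress=True)
im=snap("top","topc.png",(220,200,340,360),3.7)
snap("side","sidec.png",(235,210,435,360),4)
for n in("top","side"):
  for l in("plate0_center","clip0","lens_center"):
    for r in robot.silhouettes(n,l):
        m=r["mask"]; v,u=np.nonzero(m)
        if len(u): print(n,l,round(r["score"],2),np.round(r["bbox"]),len(u),u.mean().round(1),v.mean().round(1))
E
```

```text
top plate0_center 0.72 [303. 207. 309. 242.] 136 305.6 221.2
top clip0 0.71 [224. 208. 292. 353.] 4970 256.8 279.8
top clip0 0.56 [387. 240. 523. 372.] 13487 458.6 303.1
top lens_center 0.89 [418. 297. 474. 344.] 2012 446.8 319.1
side plate0_center 0.72 [286. 224. 313. 265.] 714 299.2 240.0
side clip0 0.66 [245. 262. 390. 352.] 5031 319.7 305.4
```

View pics/topc.png

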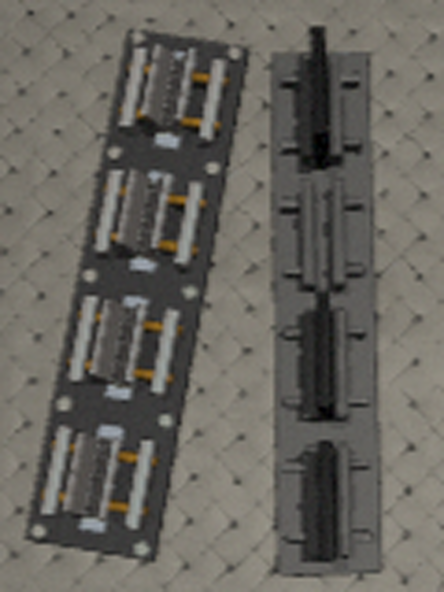

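View pics/sidec.png

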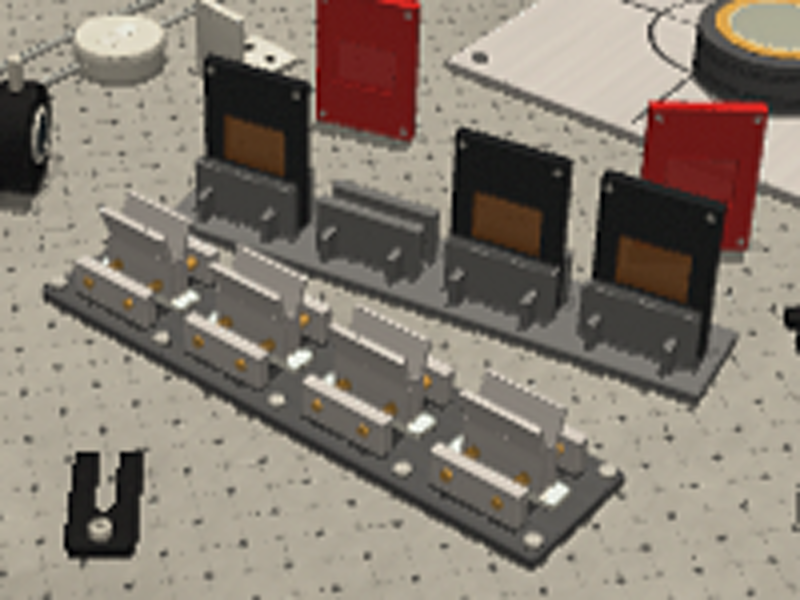

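Run:
```python
from h import *
np.set_printoptions(precision=4,suppress=True)
T=lambda x,y,z:unproj("top",(x+.5)/3.7-.5+220,(y+.5)/3.7-.5+200,z)
S=lambda x,y,z:unproj("side",(x+.5)/4-.5+235,(y+.5)/4-.5+210,z)
scr=np.array([(138,37),(235,52),(113,152),(212,168),(90,274),(190,292),(64,404),(165,420),(38,530),(141,550)],float)
P=np.array([T(x,y,.012) for x,y in scr])
c=np.array([P[2*i:2*i+4].mean(0) for i in range(4)]);print("clips",c,np.linalg.norm(np.diff(c,axis=0),axis=1))
d=c[0]-c[3];print("clip yaw of line",np.degrees(np.arctan2(d[1],d[0])))
R=np.array([T(*q,.005) for q in((272,52),(368,52),(382,572),(276,576))]);print("rack corners",R,R.mean(0)); d=R[:2].mean(0)-R[2:].mean(0);print(np.linalg.norm(d),np.degrees(np.arctan2(d[1],d[0])))
print("groove2 top",T(306,180,.038),T(340,180,.038),T(308,292,.038),T(345,290,.038))
for n,a,b in(("A",(207,58),(311,82)),("C",(457,130),(572,162)),("D",(602,172),(722,208))):
    p,q=S(*a,.098),S(*b,.098);print(n,p,q,(p+q)/2,np.linalg.norm(p-q),np.degrees(np.arctan2(*(p-q)[1::-1])))
print("mark",unproj("top",458,306,.008),"lens",unproj("top",448,319,.042))
s=robot.observe()
from scipy.spatial.transform import Rotation as Ro
w,x,y,z=s["orientation"];print(Ro.from_quat([x,y,z,w]).as_matrix())
```

```text
clips [[0.649  0.1667 0.012 ]
 [0.5752 0.1742 0.012 ]
 [0.4998 0.1814 0.012 ]
 [0.4254 0.189  0.012 ]] [0.0742 0.0758 0.0748]
clip yaw of line -5.708592544235287
rack corners [[0.686  0.1107 0.005 ]
 [0.6897 0.052  0.005 ]
 [0.3816 0.0253 0.005 ]
 [0.3756 0.0856 0.005 ]] [0.5332 0.0684 0.005 ]
0.3103082081056354 4.789988221161212
groove2 top [0.6003 0.083  0.038 ] [0.6016 0.0633 0.038 ] [0.5349 0.0774 0.038 ] [0.5374 0.0563 0.038 ]
A [0.6729 0.0817 0.098 ] [0.6134 0.0709 0.098 ] [0.6431 0.0763 0.098 ] 0.0605410333540627 10.355666804599162
C [0.5262 0.0683 0.098 ] [0.4645 0.0617 0.098 ] [0.4954 0.065  0.098 ] 0.06211781249670881 6.118530370938452
D [0.4481 0.0613 0.098 ] [0.3866 0.0569 0.098 ] [0.4174 0.0591 0.098 ] 0.061688844408488215 4.137029685133529
mark [ 0.5006 -0.26    0.008 ] lens [ 0.4689 -0.2287  0.042 ]
[[ 0.9603  0.2791 -0.    ]
 [ 0.2791 -0.9603 -0.0001]
 [-0.      0.0001 -1.    ]]
```

Create plan.py:
```python
import sys
from h import *
def plan(x,y,z,yaw):
    s=robot.observe(); w,a,b,c=s["orientation"]
    from scipy.spatial.transform import Rotation as Ro
    R=Ro.from_quat([a,b,c,w]).as_matrix(); d=R.T@(np.array([x,y,z])-s["position"])
    y0=np.degrees(np.arctan2(R[1,0],R[0,0])); dy=(yaw-y0+180)%360-180
    print("slide",d.round(4),"spin",round(-dy/90,4),"yaw0",round(y0,2),"pos",s["position"].round(4),"t",s["time_s"],"F",s["wrist_force"].round(1),"w",round(s["width"],4),"j6",s["qpos"][5].round(2))
if __name__=="__main__": plan(*map(float,sys.argv[1:5]))
```

```text
(no output)
```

jog_arm(slide=[[0.643,-0.492,0],[0.643,-0.492,0],[0.643,-0.492,0],[0.643,-0.492,0],[0.643,-0.492,0],[0.643,-0.492,0],[0.643,-0.492,0],[0.643,-0.492,0]], spin=[-1,-1,-1,-1,-1,-1,-1,-1], claw=[40,40,40,40,40,40,40,40], force=80)

```text
time_s: 1.3
position: [0.4055, -0.2524, 0.2316]
orientation: [0.0, 0.736, 0.678, -0.0]
wrist_force: [0.3, -0.8, -0.8]
width: 0.0401
finger_force: 0.0
```

```bash
python3 plan.py .6468 .076 .2 185
```

```text
slide [0.3471 0.2135 0.0315] spin -1.1078 yaw0 85.3 pos [ 0.4055 -0.2524  0.2316] t 1.3 F [ 0.3 -0.8 -0.8] w 0.0401 j6 0.82
```

jog_arm(slide=[[0.347,0.2135,0.0315],[0.347,0.2135,0.0315],[0.347,0.2135,0.0315],[0.347,0.2135,0.0315],[0.347,0.2135,0.0315],[0.347,0.2135,0.0315],[0.347,0.2135,0.0315],[0.347,0.2135,0.0315]], spin=[-1,-1,-1,-1,-1,-1,-1,-1], claw=[40,40,40,40,40,40,40,40])

```text
time_s: 2.1
position: [0.6437, 0.0679, 0.2003]
orientation: [0.0, 0.224, 0.975, -0.0]
wrist_force: [0.5, -1.1, 0.7]
width: 0.0401
finger_force: 0.0
```

```bash
python3 plan.py .6468 .076 .12 185
```

```text
slide [0.0008 0.0087 0.0803] spin -0.3435 yaw0 154.08 pos [0.6437 0.0679 0.2003] t 2.1 F [ 0.5 -1.1  0.7] w 0.0401 j6 0.36
```

jog_arm(slide=[[0,0.008,0.08],[0,0.008,0.08],[0,0.008,0.08],[0,0.008,0.08],[0,0.008,0.08],[0,0.008,0.08]], spin=[-0.3435,-0.3435,-0.3435,-0.3435,-0.3435,-0.3435], claw=[40,40,40,40,40,40])

```text
time_s: 2.7
position: [0.6464, 0.073, 0.1207]
orientation: [0.0, -0.039, 0.999, -0.0]
wrist_force: [-0.8, 0.5, 0.7]
width: 0.0398
finger_force: 0.0
```

```bash
python3 plan.py .6468 .076 .06 185; python3 -c "
from h import *
snap('side','s1.png',(235,150,435,300),4);snap('top')"
```

```text
slide [-0.0006  0.003   0.0607] spin -0.0059 yaw0 -175.54 pos [0.6464 0.073  0.1207] t 2.7 F [-0.8  0.5  0.7] w 0.0398 j6 -0.17
```

View pics/s1.png

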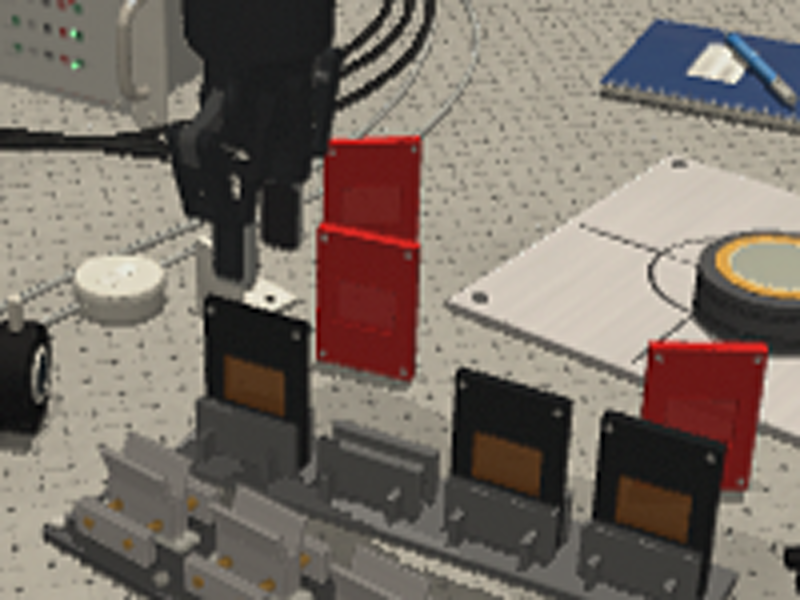

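The fingers, with tips at crop (230,275) and (283,245), straddle the top of plate A at (258,310). I'm going down to grip.

jog_arm(slide=[[0,0.0015,0.03],[0,0.0015,0.06],[0,0.0015,0.06],[0,0.0015,0.06],[0,0.0015,0.06],[0,0.0015,0.06],[0,0.0015,0.06],[0,0.0015,0.06]], spin=[0,0,0,0,0,0,0,0], claw=[40,40,40,0,0,0,0,0])

```text
time_s: 3.6
position: [0.6471, 0.0764, 0.0628]
orientation: [0.001, -0.041, 0.999, 0.002]
wrist_force: [-0.8, 8.2, 1.8]
width: 0.007
finger_force: 78.1
```

```bash
python3 plan.py .649 .1667 .17 174.3
```

```text
slide [-0.0096  0.0902 -0.1069] spin 0.1155 yaw0 -175.31 pos [0.6471 0.0764 0.0628] t 3.6 F [-0.8  8.2  1.8] w 0.007 j6 -0.17
```

jog_arm(slide=[[0,0.001,-0.04],[0,0.001,-0.08],[0,0.001,-0.11],[0,0.001,-0.11],[-0.009,0.091,-0.11],[-0.009,0.091,-0.11],[-0.009,0.091,-0.11],[-0.009,0.091,-0.11]], spin=[0,0,0,0,0.115,0.115,0.115,0.115], claw=[0,0,0,0,0,0,0,0])

```text
time_s: 4.4
position: [0.6478, 0.1669, 0.1709]
orientation: [0.0, 0.049, 0.999, -0.0]
wrist_force: [-0.2, -1.0, -0.6]
width: 0.007
finger_force: 78.3
```

```bash
python3 plan.py .649 .1667 .12 174.3; python3 -c "
from h import *
snap('side','s2.png',(215,150,415,300),4);snap('top','t2.png',(220,150,380,290),5)"
```

```text
slide [-0.0012 -0.      0.0509] spin 0.001 yaw0 174.39 pos [0.6478 0.1669 0.1709] t 4.4 F [-0.2 -1.  -0.6] w 0.007 j6 0.16
```

View pics/s2.png

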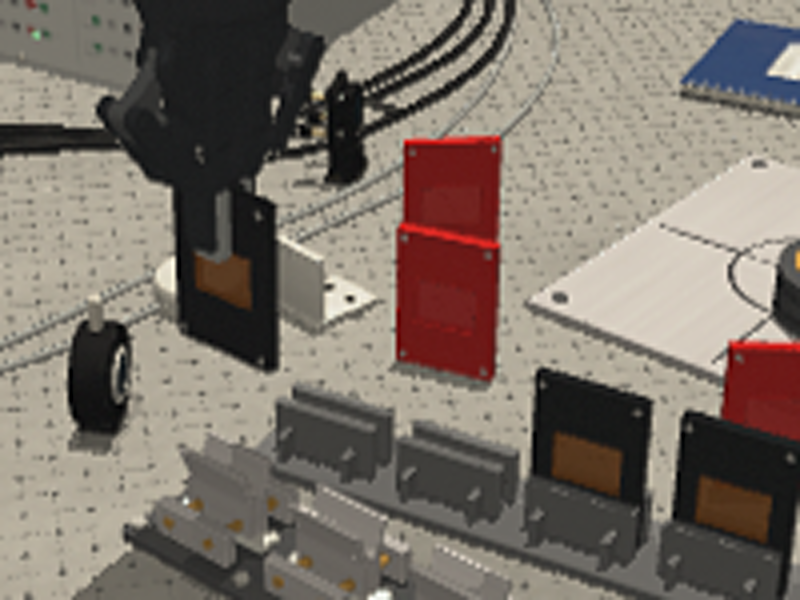

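```bash
python3 - <<'E'
from h import *
S=lambda x,y,z:unproj("side",(x+.5)/4-.5+215,(y+.5)/4-.5+150,z)
print("plate bottom",S(180,333,.116),S(277,370,.116),(S(180,333,.116)+S(277,370,.116))/2)
for i,c in enumerate([(.649,.1667),(.5752,.1742)]):
    for z in(.012,.054): print(i,z,(proj("side",(*c,z))-[215,150]+.5)*4)
E
python3 -c "
import cv2;a=cv2.imread('pics/s2.png');cv2.imwrite('pics/s2b.png',cv2.resize(a[400:600,120:420],None,fx=2.6,fy=2.6))"
```

```text
plate bottom [0.67585036 0.16640894 0.116     ] [0.61514744 0.16687751 0.116     ] [0.6454989  0.16664322 0.116     ]
0 0.012 [229.20134571 521.68390069]
0 0.054 [226.62397228 454.39880812]
1 0.012 [336.67685606 578.46819173]
1 0.054 [336.37246733 509.73195617]
```

View pics/s2b.png

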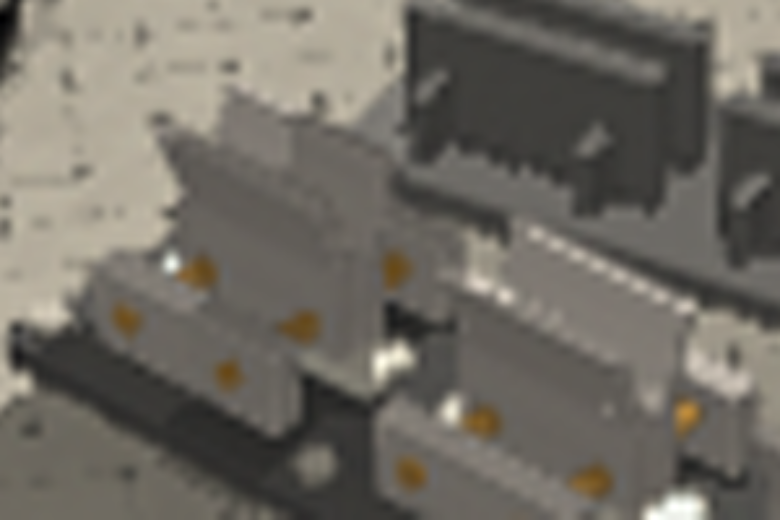

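The side view shows the plate held upright. The projected clip0 mouth lands on the jaws at s2 crop (227,457) against a predicted (227,454). Next I go down into the flare and read the side force.

jog_arm(slide=[[-0.001,0.001,0.04],[-0.001,0.001,0.055],[-0.001,0.001,0.065],[-0.001,0.001,0.075],[-0.001,0.001,0.075],[-0.001,0.001,0.075]], spin=[0,0,0,0,0,0], claw=[0,0,0,0,0,0], force=110)

```text
time_s: 5.1
position: [0.6491, 0.1664, 0.0962]
orientation: [0.0, 0.05, 0.999, -0.0]
wrist_force: [-0.1, -1.3, -0.3]
width: 0.0067
finger_force: 107.7
```

```bash
python3 plan.py .649 .1667 .0668 174.3; python3 -c "
from h import *
snap('side','s3.png',(215,200,365,310),5)"
```

```text
slide [0.0001 0.0003 0.0294] spin -0.0005 yaw0 174.26 pos [0.6491 0.1664 0.0962] t 5.1 F [-0.1 -1.3 -0.3] w 0.0067 j6 0.16
```

View pics/s3.png

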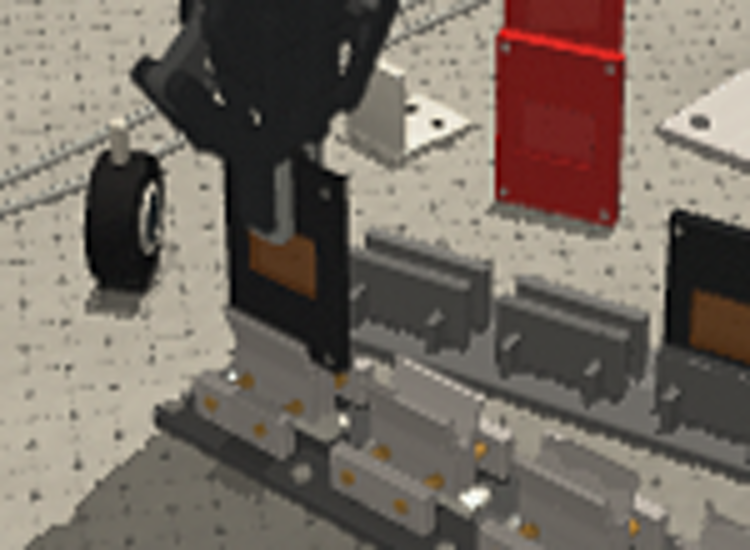

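The plate's lower edge is inside the mouth, behind the near jaw at crop (290,340), and there is almost no side force. Pressing on.

jog_arm(slide=[[0,0,0.004],[0,0,0.008],[0,0,0.012],[0,0,0.012]], spin=[0,0,0,0], claw=[0,0,0,0])

```text
time_s: 5.55
position: [0.6497, 0.1668, 0.084]
orientation: [0.001, 0.05, 0.999, -0.0]
wrist_force: [2.7, -1.8, 0.4]
width: 0.0068
finger_force: 108.1
```

jog_arm(slide=[[0,0,0.004],[0,0,0.008],[0,0,0.01],[0,0,0.01]], spin=[0,0,0,0], claw=[0,0,0,0])

```text
time_s: 5.95
position: [0.6486, 0.1668, 0.0728]
orientation: [-0.0, 0.05, 0.999, -0.0]
wrist_force: [2.3, -1.0, -0.6]
width: 0.0067
finger_force: 108.1
```

```bash
python3 -c "
from h import *
snap('side','s4.png',(225,200,345,310),5);snap('top')"
```

```text
(no output)
```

View pics/s4.png

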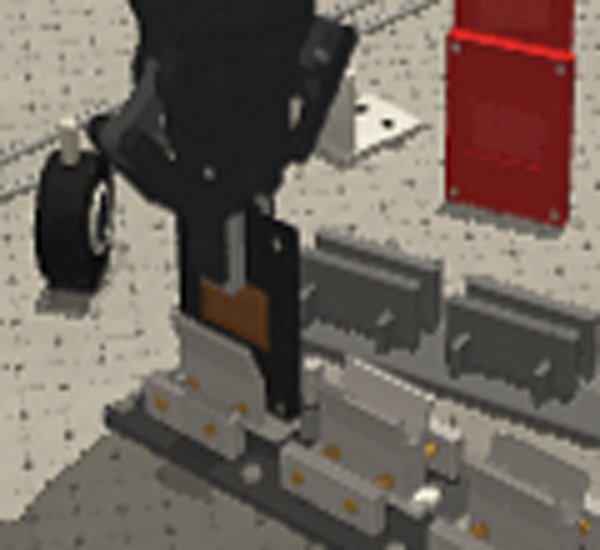

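The plate is in the slot with its right lower corner at crop (285,415), in front of the far jaw. Continuing to the seat.

jog_arm(slide=[[0,0,0.003],[0,0,0.006],[0,0,0.007],[0,0,0.007],[0,0,0.007]], spin=[0,0,0,0,0], claw=[0,0,0,0,0])

```text
time_s: 6.55
position: [0.6488, 0.1669, 0.0668]
orientation: [0.0, 0.05, 0.999, -0.0]
wrist_force: [-1.8, -1.5, 6.5]
width: 0.0068
finger_force: 109.1
```

jog_arm(slide=[[0,0,0.001],[0,0,0.002],[0,0,0.003],[0,0,0.003]], spin=[0,0,0,0], claw=[0,0,0,0])

```text
time_s: 6.95
position: [0.6491, 0.167, 0.0667]
orientation: [0.001, 0.05, 0.999, -0.0]
wrist_force: [-10.7, -2.5, 24.6]
width: 0.0068
finger_force: 112.2
```

Seated: it stopped at TCP z 0.0667 (0.0668 predicted) under 25 N. Release and go up.

jog_arm(slide=[[0,0,-0.003],[0,0,-0.003],[0,0,-0.003],[0,0,-0.003],[0,0,-0.03],[0,0,-0.07],[0,0,-0.07],[0,0,-0.07]], spin=[0,0,0,0,0,0,0,0], claw=[40,40,40,40,40,40,40,40], force=80)

```text
time_s: 7.75
position: [0.6496, 0.1669, 0.1343]
orientation: [0.001, 0.05, 0.999, 0.0]
wrist_force: [-0.8, -0.3, -0.9]
width: 0.0399
finger_force: 0.0
```

```bash
python3 plan.py .4955 .0641 .125 185
```

```text
slide [ 0.1431 -0.1177  0.009 ] spin -0.1191 yaw0 174.28 pos [0.6496 0.1669 0.1343] t 7.75 F [-0.8 -0.3 -0.9] w 0.0399 j6 0.16
```

jog_arm(slide=[[0.143,-0.1175,0.009],[0.143,-0.1175,0.009],[0.143,-0.1175,0.009],[0.143,-0.1175,0.009],[0.143,-0.1175,0.009],[0.143,-0.1175,0.009],[0.143,-0.1175,0.009]], spin=[-0.119,-0.119,-0.119,-0.119,-0.119,-0.119,-0.119], claw=[40,40,40,40,40,40,40])

```text
time_s: 8.45
position: [0.4953, 0.0645, 0.124]
orientation: [-0.0, -0.044, 0.999, 0.0]
wrist_force: [0.2, 0.0, -0.6]
width: 0.0401
finger_force: 0.0
```

```bash
python3 plan.py .4955 .0641 .0618 185
```

```text
slide [-0.0001 -0.0004  0.0622] spin -0.0 yaw0 -175.0 pos [0.4953 0.0645 0.124 ] t 8.45 F [ 0.2  0.  -0.6] w 0.0401 j6 -0.22
```

jog_arm(slide=[[0,0,0.03],[0,0,0.062],[0,0,0.062],[0,0,0.062],[0,0,0.062],[0,0,0.062],[0,0,0.062],[0,0,0.062]], spin=[0,0,0,0,0,0,0,0], claw=[40,40,40,0,0,0,0,0])

```text
time_s: 9.25
position: [0.4962, 0.0643, 0.0644]
orientation: [0.002, -0.044, 0.999, 0.0]
wrist_force: [-1.1, 2.4, 5.9]
width: 0.0068
finger_force: 78.8
```

```bash
python3 plan.py .4998 .1818 .17 174.3
```

```text
slide [-0.0141  0.1167 -0.1056] spin 0.1189 yaw0 -175.0 pos [0.4962 0.0643 0.0644] t 9.25 F [-1.1  2.4  5.9] w 0.0068 j6 -0.22
```

jog_arm(slide=[[0,0,-0.04],[0,0,-0.08],[0,0,-0.108],[0,0,-0.108],[-0.013,0.117,-0.108],[-0.013,0.117,-0.108],[-0.013,0.117,-0.108],[-0.013,0.117,-0.108]], spin=[0,0,0,0,0.119,0.119,0.119,0.119], claw=[0,0,0,0,0,0,0,0], force=110)

```text
time_s: 10.05
position: [0.497, 0.1845, 0.1699]
orientation: [-0.0, 0.048, 0.999, 0.0]
wrist_force: [0.5, -0.4, -0.7]
width: 0.007
finger_force: 107.5
```

```bash
python3 plan.py .4985 .182 .0684 174.3
```

```text
slide [-0.0018 -0.0024  0.1015] spin 0.0019 yaw0 174.48 pos [0.497  0.1845 0.1699] t 10.05 F [ 0.5 -0.4 -0.7] w 0.007 j6 0.2
```

jog_arm(slide=[[-0.002,-0.0025,0.03],[-0.002,-0.0025,0.055],[-0.002,-0.0025,0.065],[-0.002,-0.0025,0.075],[-0.002,-0.0025,0.082],[-0.002,-0.0025,0.09],[-0.002,-0.0025,0.09],[-0.002,-0.0025,0.09]], spin=[0.002,0.002,0.002,0.002,0.002,0.002,0.002,0.002], claw=[0,0,0,0,0,0,0,0])

```text
time_s: 10.85
position: [0.4996, 0.1792, 0.0804]
orientation: [0.0, 0.051, 0.999, 0.0]
wrist_force: [2.7, 3.6, -3.5]
width: 0.0065
finger_force: 107.4
```

```bash
python3 plan.py .4985 .182 .0684 174.3;python3 -c "
from h import *
snap('side','s5.png',(235,200,385,320),5);snap('top')"
```

```text
slide [0.0014 0.0027 0.012 ] spin -0.0023 yaw0 174.1 pos [0.4996 0.1792 0.0804] t 10.85 F [ 2.7  3.6 -3.5] w 0.0065 j6 0.2
```

View pics/s5.png

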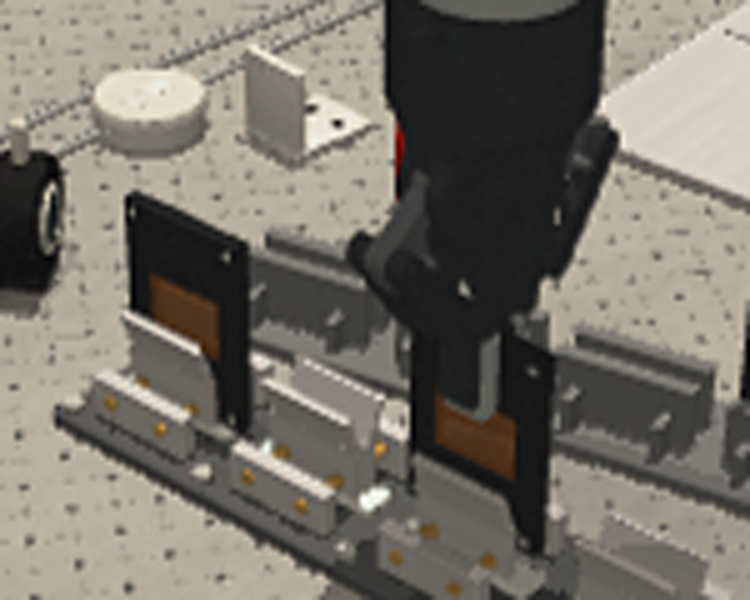

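The first plate stands deep and upright in clip0, and the second is in the slot of clip2. Pressing down.

jog_arm(slide=[[0,0.001,0.004],[0,0.001,0.008],[0,0.001,0.012],[0,0.001,0.014],[0,0.001,0.016],[0,0.001,0.016]], spin=[0,0,0,0,0,0], claw=[0,0,0,0,0,0])

```text
time_s: 11.55
position: [0.5, 0.1804, 0.0683]
orientation: [0.001, 0.051, 0.999, -0.0]
wrist_force: [-14.7, 0.4, 37.0]
width: 0.0064
finger_force: 114.1
```

Seated at 0.0683. Release, then plate D.

jog_arm(slide=[[0,0,-0.004],[0,0,-0.004],[0,0,-0.004],[0,0,-0.004],[0,0,-0.035],[0,0,-0.07],[0,0,-0.07],[0,0,-0.07]], spin=[0,0,0,0,0,0,0,0], claw=[40,40,40,40,40,40,40,40], force=80)

```text
time_s: 12.35
position: [0.4999, 0.1801, 0.1347]
orientation: [0.001, 0.052, 0.999, -0.0]
wrist_force: [-0.1, 0.8, -1.2]
width: 0.04
finger_force: 0.0
```

```bash
python3 plan.py .42 .0578 .125 185
```

```text
slide [ 0.0669 -0.1299  0.0096] spin -0.1212 yaw0 174.09 pos [0.4999 0.1801 0.1347] t 12.35 F [-0.1  0.8 -1.2] w 0.04 j6 0.2
```

jog_arm(slide=[[0.067,-0.13,0.0095],[0.067,-0.13,0.0095],[0.067,-0.13,0.0095],[0.067,-0.13,0.0095],[0.067,-0.13,0.0095],[0.067,-0.13,0.0095],[0.067,-0.13,0.0095]], spin=[-0.121,-0.121,-0.121,-0.121,-0.121,-0.121,-0.121], claw=[40,40,40,40,40,40,40])

```text
time_s: 13.05
position: [0.4197, 0.0586, 0.1247]
orientation: [-0.0, -0.044, 0.999, 0.0]
wrist_force: [0.8, -0.3, 1.1]
width: 0.0403
finger_force: 0.0
```

```bash
python3 plan.py .42 .0578 .0618 185
```

```text
slide [-0.0002 -0.0008  0.0629] spin 0.0008 yaw0 -174.93 pos [0.4197 0.0586 0.1247] t 13.05 F [ 0.8 -0.3  1.1] w 0.0403 j6 -0.26
```

jog_arm(slide=[[0,-0.0005,0.03],[0,-0.0005,0.062],[0,-0.0005,0.062],[0,-0.0005,0.062],[0,-0.0005,0.062],[0,-0.0005,0.062],[0,-0.0005,0.062],[0,-0.0005,0.062]], spin=[0,0,0,0,0,0,0,0], claw=[40,40,40,0,0,0,0,0])

```text
time_s: 13.85
position: [0.4206, 0.0577, 0.0648]
orientation: [0.001, -0.044, 0.999, 0.0]
wrist_force: [-1.5, 4.0, 7.2]
width: 0.007
finger_force: 78.8
```

```bash
python3 plan.py .4248 .1883 .17 174.2
```

```text
slide [-0.0159  0.1298 -0.1051] spin 0.1201 yaw0 -174.99 pos [0.4206 0.0577 0.0648] t 13.85 F [-1.5  4.   7.2] w 0.007 j6 -0.26
```

jog_arm(slide=[[0,0,-0.04],[0,0,-0.08],[0,0,-0.108],[0,0,-0.108],[-0.0155,0.1295,-0.108],[-0.0155,0.1295,-0.108],[-0.0155,0.1295,-0.108],[-0.0155,0.1295,-0.108]], spin=[0,0,0,0,0.12,0.12,0.12,0.12], claw=[0,0,0,0,0,0,0,0], force=110)

```text
time_s: 14.65
position: [0.423, 0.1913, 0.1706]
orientation: [-0.0, 0.048, 0.999, 0.0]
wrist_force: [-0.2, -0.7, -1.1]
width: 0.0065
finger_force: 107.6
```

```bash
python3 plan.py .4245 .1882 .0688 174.2
```

```text
slide [-0.0018 -0.003   0.1018] spin 0.0028 yaw0 174.45 pos [0.423  0.1913 0.1706] t 14.65 F [-0.2 -0.7 -1.1] w 0.0065 j6 0.24
```

jog_arm(slide=[[-0.001,0,0.03],[-0.001,0,0.055],[-0.001,0,0.065],[-0.001,0,0.075],[-0.001,0,0.082],[-0.001,0,0.09],[-0.001,0,0.09],[-0.001,0,0.09]], spin=[0.002,0.002,0.002,0.002,0.002,0.002,0.002,0.002], claw=[0,0,0,0,0,0,0,0])

```text
time_s: 15.45
position: [0.4251, 0.1874, 0.0811]
orientation: [0.0, 0.052, 0.999, 0.0]
wrist_force: [1.9, 1.9, -3.9]
width: 0.0065
finger_force: 107.6
```

```bash
python3 plan.py .4245 .1882 .0688 174.2;python3 -c "
from h import *
snap('side','s6.png',(255,210,405,330),5);snap('top')"
```

```text
slide [0.0006 0.0007 0.0123] spin -0.0022 yaw0 174.0 pos [0.4251 0.1874 0.0811] t 15.45 F [ 1.9  1.9 -3.9] w 0.0065 j6 0.24
```

View pics/s6.png

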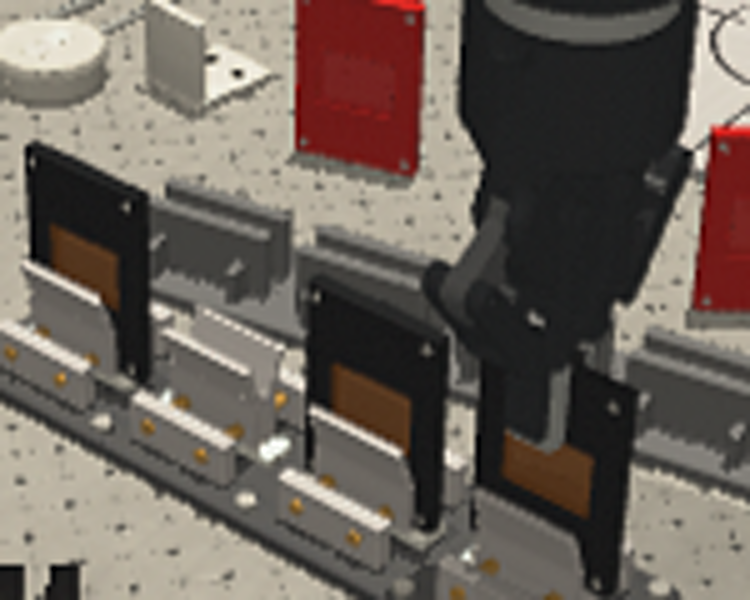

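Two plates are seated in clip0 and clip2, and the third is in the slot of clip3 at crop (550,520). Pressing it down.

jog_arm(slide=[[0,0,0.004],[0,0,0.008],[0,0,0.012],[0,0,0.014],[0,0,0.016],[0,0,0.016]], spin=[0,0,0,0,0,0], claw=[0,0,0,0,0,0])

```text
time_s: 16.15
position: [0.4253, 0.1879, 0.0687]
orientation: [0.001, 0.052, 0.999, 0.0]
wrist_force: [-14.6, 0.5, 40.1]
width: 0.0066
finger_force: 114.8
```

jog_arm(slide=[[0,0,-0.004],[0,0,-0.004],[0,0,-0.004],[0,0,-0.004],[0,0,-0.035],[0,0,-0.08],[0,0,-0.12],[0,0,-0.12]], spin=[0,0,0,0,0,0,0,0], claw=[40,40,40,40,40,40,40,40])

```text
time_s: 16.95
position: [0.427, 0.1877, 0.1902]
orientation: [0.004, 0.052, 0.999, 0.001]
wrist_force: [0.2, -0.1, -0.5]
width: 0.0403
finger_force: 0.0
```

```bash
cat > lens.py <<'E'
from h import *
import sys
np.set_printoptions(precision=4,suppress=True)
def lens(save=None):
    im=robot.camera("top")
    if save: cv2.imwrite("pics/"+save,cv2.resize(im[225:385,380:540,::-1],None,fx=3.7,fy=3.7,interpolation=cv2.INTER_CUBIC))
    hsv=cv2.cvtColor(im,cv2.COLOR_RGB2HSV)
    m=cv2.inRange(hsv,(12,80,70),(35,255,255)); m[:225]=0;m[385:]=0;m[:,:380]=0;m[:,540:]=0
    p=cv2.findNonZero(m); h=cv2.convexHull(p); (u,v),ax,_=cv2.fitEllipse(h)
    X=unproj("top",u,v,.042); print("brass",round(u,1),round(v,1),np.round(ax,1),"lens",X)
    for r in robot.silhouettes("top","lens_center")[:1]:
        c=max(cv2.findContours(r["mask"].astype(np.uint8),0,2)[0],key=cv2.contourArea);(a,b),ax2,_=cv2.fitEllipse(c);print("net ctr",round(a,1),round(b,1),unproj("top",a,b,.025),r["score"])
    # mark: fit ring by dark pixels near expected radius outside lens is left to eye
    return X
lens(sys.argv[1] if len(sys.argv)>1 else None)
E
python3 lens.py t7.png
```

```text
brass 448.8 318.0 [37.8 40.4] lens [ 0.471  -0.2303  0.042 ]
net ctr 446.4 318.6 [ 0.4709 -0.2302  0.025 ] 0.63
```

View pics/t7.png

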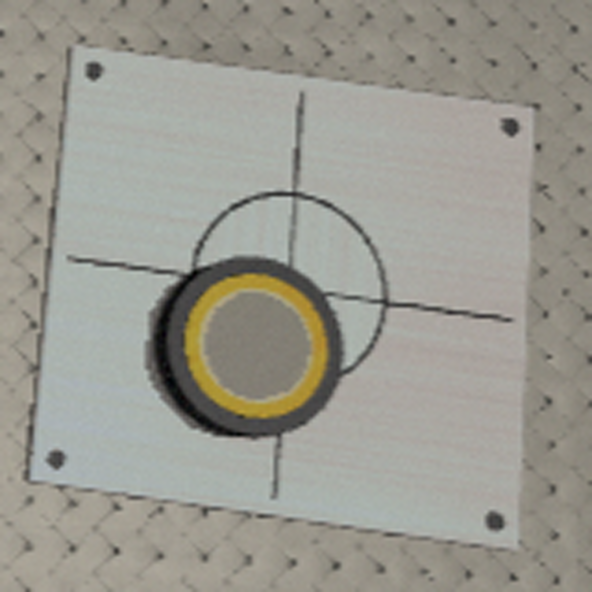

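The cross is at crop (288,289) and the lens brass centre at (256,345). The lens has to move up and to the right in the picture.

```bash
python3 -c "
from h import *
m=unproj('top',457.45,302.8,.008);print(m)
l=np.array([.471,-.2303]);d=m[:2]-l;L=np.linalg.norm(d);u=d/L;print(L,u,np.degrees(np.arctan2(*u[::-1])),l-.08*u)
cs=[unproj('top',380+(x+.5)/3.7-.5,225+(y+.5)/3.7-.5,.008) for x,y in((72,46),(537,107),(517,548),(29,481))];print(np.mean(cs,0),cs)
"; python3 plan.py .41 -.182 .19 141
```

```text
[ 0.5074224  -0.25887146  0.008     ]
0.04629167672095458 [ 0.7868023 -0.6172051] -38.11232204696728 [ 0.40805582 -0.18092359]
[ 0.50759566 -0.25908138  0.008     ] [array([ 0.64577523, -0.12982635,  0.008     ]), array([ 0.62564344, -0.40892979,  0.008     ]), array([ 0.36968534, -0.38694708,  0.008     ]), array([ 0.38927865, -0.11062231,  0.008     ])]
slide [-0.0236 -0.369  -0.0047] spin 0.3667 yaw0 174.0 pos [0.4251 0.1875 0.1852] t 17.05 F [-0.1 -0.9 -0.6] w 0.0398 j6 0.24
```

jog_arm(slide=[[-0.021,-0.369,0],[-0.021,-0.369,0],[-0.021,-0.369,0],[-0.021,-0.369,0],[-0.021,-0.369,0],[-0.021,-0.369,0],[-0.021,-0.369,0],[-0.021,-0.369,0]], spin=[0.36,0.36,0.36,0.36,0.36,0.36,0.36,0.36], claw=[50,50,50,50,50,50,50,50])

```text
time_s: 17.85
position: [0.4056, -0.1849, 0.1828]
orientation: [-0.001, 0.331, 0.944, 0.0]
wrist_force: [0.5, 0.6, 0.3]
width: 0.0499
finger_force: 0.0
```

```bash
python3 lens.py; python3 plan.py .408 -.181 .012 141.9
```

```text
brass 448.8 315.6 [33.5 38.5] lens [ 0.476  -0.2303  0.042 ]
net ctr 446.8 311.1 [ 0.4867 -0.2311  0.025 ] 0.83
slide [-0.0006  0.0035  0.1708] spin -0.0059 yaw0 141.37 pos [ 0.4058 -0.1836  0.1828] t 17.95 F [-0.3  0.7  0.2] w 0.0497 j6 -0.05
```

jog_arm(slide=[[0,0.003,0.05],[0,0.003,0.1],[0,0.003,0.14],[0,0.003,0.16],[0,0.003,0.17],[0,0.003,0.17]], spin=[-0.005,-0.005,-0.005,-0.005,-0.005,-0.005], claw=[50,50,50,50,50,50])

```text
time_s: 18.55
position: [0.4078, -0.1777, 0.0133]
orientation: [-0.001, 0.325, 0.946, 0.001]
wrist_force: [0.5, 0.3, 0.6]
width: 0.0501
finger_force: 0.0
```

```bash
python3 plan.py .465 -.226 .012 141.9; python3 -c "
from h import *
snap('side','s8.png',(360,150,510,260),5)"
```

```text
slide [-0.0748 -0.003   0.001 ] spin 0.0022 yaw0 142.1 pos [ 0.4078 -0.1777  0.0133] t 18.55 F [0.5 0.3 0.6] w 0.0501 j6 -0.05
```

View pics/s8.png

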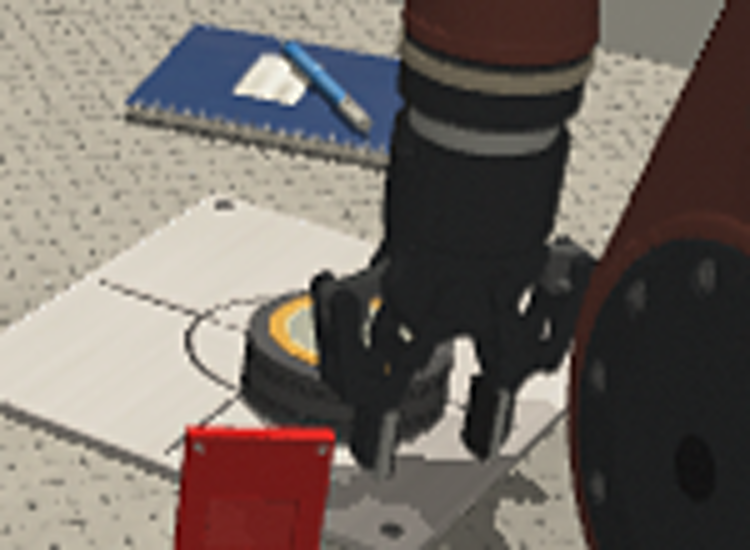

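The lens at crop (350,350) is where it was, and both fingers (380,430 and 485,410) stand behind it. I push slowly with the two fingers as a V.

jog_arm(slide=[[-0.015,-0.002,0.001],[-0.024,-0.002,0.001],[-0.032,-0.002,0.001],[-0.04,-0.002,0.001],[-0.048,-0.002,0.001],[-0.056,-0.002,0.001],[-0.062,-0.002,0.001],[-0.062,-0.002,0.001]], spin=[0,0,0,0,0,0,0,0], claw=[50,50,50,50,50,50,50,50])

```text
time_s: 19.4
position: [0.4574, -0.2195, 0.0152]
orientation: [0.001, 0.325, 0.946, -0.0]
wrist_force: [-0.4, 1.3, 0.3]
width: 0.05
finger_force: 0.5
```

```bash
python3 plan.py .4619 -.2232 .012 141.9; python3 lens.py
```

```text
slide [-0.0058 -0.0002  0.0032] spin 0.0018 yaw0 142.07 pos [ 0.4574 -0.2195  0.0152] t 19.4 F [-0.4  1.3  0.3] w 0.05 j6 -0.04
brass 456.4 296.6 [22.2 32.3] lens [ 0.5164 -0.2465  0.042 ]
net ctr 452.2 292.2 [ 0.5275 -0.2427  0.025 ] 0.84
```

jog_arm(slide=[[0.025,0,0],[0.04,0,0],[0.05,0,-0.05],[0.05,0,-0.1],[0.08,0.03,-0.13],[0.12,0.07,-0.13],[0.14,0.12,-0.13],[0.14,0.12,-0.13]], spin=[0,0,0,0,0,0,0,0], claw=[50,50,50,50,50,50,50,50])

```text
time_s: 20.3
position: [0.4205, -0.0348, 0.145]
orientation: [0.001, 0.323, 0.946, 0.0]
wrist_force: [0.9, -0.1, 0.6]
width: 0.0503
finger_force: 0.0
```

```bash
python3 lens.py; python3 plan.py .4619 -.2232 .012 141.9
```

```text
brass 462.3 289.6 [ 7.5 23.4] lens [ 0.532 -0.259  0.042]
net ctr 464.2 286.4 [ 0.5416 -0.2684  0.025 ] 0.68
slide [-0.1467 -0.1219  0.1326] spin 0.004 yaw0 142.26 pos [ 0.4203 -0.0369  0.1444] t 20.4 F [ 0.5 -1.4 -0.1] w 0.0503 j6 0.26
```

```bash
python3 -c "
from h import *
a=snap('top')[200:400,340:540,::-1];b=snap('side')[140:340,360:560,::-1]
cv2.imwrite('pics/t9.png',cv2.resize(np.hstack([a,b]),None,fx=2,fy=2,interpolation=cv2.INTER_CUBIC))"
```

```text
(no output)
```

View pics/t9.png

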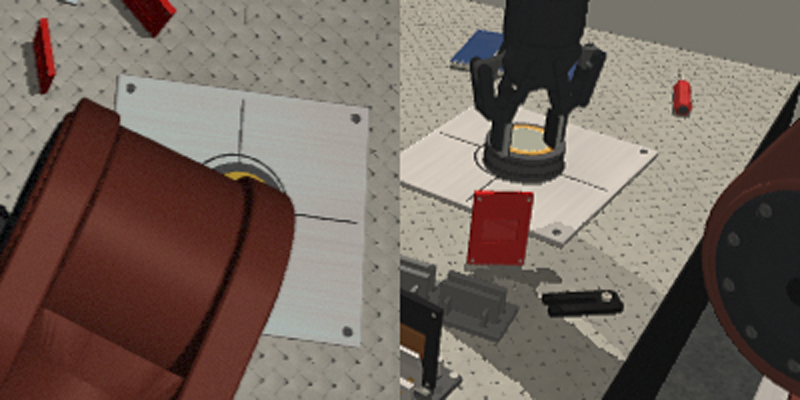

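The upper arm blocks the top camera. The lens is flat and close to the ring. I swing further left to see it.

jog_arm(slide=[[0.03,0.04,-0.05],[0.06,0.08,-0.05],[0.09,0.12,-0.05],[0.12,0.17,-0.05],[0.12,0.17,-0.05],[0.12,0.17,-0.05]], spin=[0,0,0,0,0,0], claw=[50,50,50,50,50,50])

```text
time_s: 21.1
position: [0.4302, 0.1706, 0.1937]
orientation: [-0.0, 0.324, 0.946, -0.0]
wrist_force: [-0.2, -1.1, -0.6]
width: 0.0503
finger_force: 0.0
```

```bash
python3 lens.py t10.png; python3 plan.py .4619 -.2232 .012 141.9
```

```text
brass 459.7 304.5 [37.3 40.1] lens [ 0.5004 -0.2533  0.042 ]
net ctr 458.0 305.3 [ 0.5003 -0.2548  0.025 ] 0.69
slide [-0.2661 -0.289   0.1819] spin 0.0014 yaw0 142.03 pos [0.4301 0.1685 0.1936] t 21.2 F [-0.4  0.2 -0.2] w 0.0498 j6 0.75
```

View pics/t10.png

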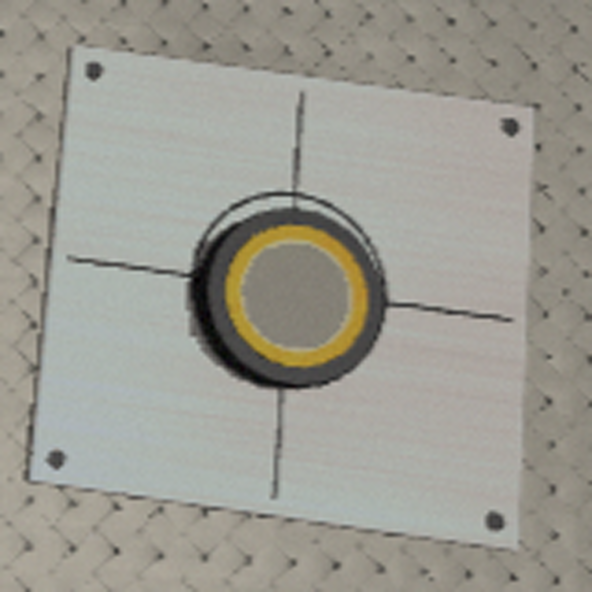

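Flat lens with its brass centre at crop (296,295). It needs about 9 mm more in the same direction.

jog_arm(slide=[[-0.194,-0.289,0],[-0.194,-0.289,0],[-0.194,-0.289,0],[-0.194,-0.289,0],[-0.194,-0.289,0],[-0.194,-0.289,0],[-0.194,-0.289,0],[-0.194,-0.289,0]], spin=[0,0,0,0,0,0,0,0], claw=[50,50,50,50,50,50,50,50])

```text
time_s: 22.0
position: [0.4031, -0.1843, 0.1936]
orientation: [-0.0, 0.329, 0.944, -0.001]
wrist_force: [0.1, 1.0, -0.8]
width: 0.05
finger_force: 0.0
```

```bash
python3 -c "
from h import *
robot.camera('top');robot.camera('top')";python3 plan.py .4085 -.1814 .0125 141.9
```

```text
slide [-0.0047  0.0018  0.1812] spin -0.0018 yaw0 141.74 pos [ 0.4038 -0.1799  0.1937] t 22.1 F [0.8 0.  0.7] w 0.0503 j6 -0.05
```

jog_arm(slide=[[-0.005,0.001,0.05],[-0.005,0.001,0.1],[-0.005,0.001,0.15],[-0.005,0.001,0.17],[-0.005,0.001,0.18],[-0.005,0.001,0.18],[-0.005,0.001,0.18],[-0.005,0.001,0.18]], spin=[0,0,0,0,0,0,0,0], claw=[50,50,50,50,50,50,50,50])

```text
time_s: 22.9
position: [0.4108, -0.1808, 0.0158]
orientation: [0.001, 0.325, 0.946, -0.001]
wrist_force: [0.2, 0.3, 0.1]
width: 0.0501
finger_force: 0.0
```

```bash
python3 plan.py .4644 -.2252 .0135 141.9
```

```text
slide [-0.0696 -0.002   0.0025] spin 0.0018 yaw0 142.06 pos [ 0.4108 -0.1808  0.0158] t 22.9 F [0.2 0.3 0.1] w 0.0501 j6 -0.05
```

jog_arm(slide=[[-0.025,-0.002,0.001],[-0.045,-0.002,0.001],[-0.056,-0.002,0.001],[-0.06,-0.002,0.001],[-0.064,-0.002,0.001],[-0.067,-0.002,0.001],[-0.069,-0.002,0.001],[-0.069,-0.002,0.001]], spin=[0,0,0,0,0,0,0,0], claw=[50,50,50,50,50,50,50,50])

```text
time_s: 23.7
position: [0.4622, -0.2232, 0.0136]
orientation: [-0.001, 0.325, 0.946, 0.0]
wrist_force: [-4.9, 3.2, 5.9]
width: 0.05
finger_force: 3.9
```

```bash
python3 plan.py .4644 -.2252 .0135 141.9
```

```text
slide [-0.0029 -0.0002  0.0001] spin 0.002 yaw0 142.08 pos [ 0.4622 -0.2232  0.0136] t 23.7 F [-4.9  3.2  5.9] w 0.05 j6 -0.04
```

jog_arm(slide=[[-0.001,0,0],[-0.002,0,0],[-0.003,0,0],[-0.003,0,0],[-0.003,0,0]], spin=[0,0,0,0,0], claw=[50,50,50,50,50])

```text
time_s: 24.2
position: [0.4644, -0.2249, 0.0136]
orientation: [-0.001, 0.325, 0.946, 0.0]
wrist_force: [-4.8, 3.7, 6.0]
width: 0.0498
finger_force: 4.5
```

Back off, go up and clear the view.

jog_arm(slide=[[0.02,0,0],[0.05,0,0],[0.055,0,-0.05],[0.055,0,-0.1],[0.055,0,-0.15],[0.085,0.035,-0.18],[0.115,0.075,-0.18],[0.145,0.115,-0.18]], spin=[0,0,0,0,0,0,0,0], claw=[50,50,50,50,50,50,50,50])

```text
time_s: 25.0
position: [0.4217, -0.0493, 0.195]
orientation: [0.002, 0.326, 0.945, -0.0]
wrist_force: [1.5, 0.5, -0.3]
width: 0.05
finger_force: 0.0
```

jog_arm(slide=[[0.03,0.04,0],[0.06,0.08,0],[0.09,0.12,0],[0.12,0.17,0],[0.12,0.17,0],[0.12,0.17,0]], spin=[0,0,0,0,0,0], claw=[50,50,50,50,50,50])

```text
time_s: 25.6
position: [0.4309, 0.159, 0.1932]
orientation: [0.0, 0.323, 0.946, -0.0]
wrist_force: [0.3, -0.5, 0.2]
width: 0.0503
finger_force: 0.0
```

```bash
python3 lens.py t11.png; python3 -c "
from h import *
a=snap('top')[190:390,220:540,::-1];b=snap('side')[150:350,230:550,::-1]
cv2.imwrite('pics/t11.png',cv2.resize(np.vstack([a,b]),None,fx=1.5*1,fy=1.5,interpolation=cv2.INTER_CUBIC))"; python3 plan.py .4644 -.2252 .0135 141.9
```

```text
brass 456.9 278.0 [36.6 39.5] lens [ 0.5558 -0.2478  0.042 ]
net ctr 454.6 279.0 [ 0.5562 -0.248   0.025 ] 0.7
slide [-0.261  -0.28    0.1797] spin 0.0005 yaw0 141.94 pos [0.4315 0.1562 0.193 ] t 25.8 F [-0.1 -0.8  0.6] w 0.0501 j6 0.73
```

View pics/t11.png

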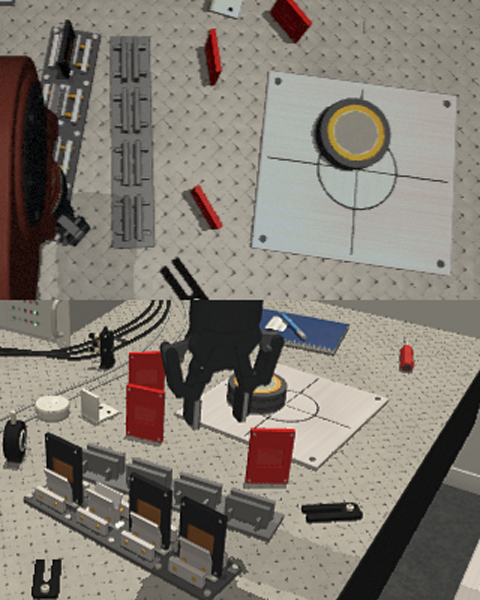

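The lens has been knocked, as the task warned. Its brass now shows at (355,132) in the upper half, above the mark. The three plates stand in the clips. I push it back from the far side.

jog_arm(slide=[[-0.401,-0.174,0],[-0.401,-0.174,0],[-0.401,-0.174,0],[-0.401,-0.174,0],[-0.401,-0.174,0],[-0.401,-0.174,0],[-0.401,-0.174,0],[-0.401,-0.174,0]], spin=[-0.564,-0.564,-0.564,-0.564,-0.564,-0.564,-0.564,-0.564], claw=[50,50,50,50,50,50,50,50])

```text
time_s: 26.6
position: [0.6155, -0.1843, 0.1931]
orientation: [0.0, -0.111, 0.994, -0.0]
wrist_force: [1.2, -0.1, 0.9]
width: 0.0499
finger_force: 0.0
```

```bash
python3 plan.py .64 -.228 .1 192.8
```

```text
slide [-0.0142 -0.048   0.0931] spin -0.0008 yaw0 -167.27 pos [ 0.6155 -0.1843  0.1931] t 26.6 F [ 1.2 -0.1  0.9] w 0.0499 j6 -0.72
```

jog_arm(slide=[[-0.014,-0.046,0.0],[-0.014,-0.046,0.05],[-0.014,-0.046,0.1],[-0.014,-0.046,0.14],[-0.014,-0.046,0.165],[-0.014,-0.046,0.178],[-0.014,-0.046,0.178],[-0.014,-0.046,0.178]], spin=[0,0,0,0,0,0,0,0], claw=[50,50,50,50,50,50,50,50])

```text
time_s: 27.4
position: [0.6401, -0.2233, 0.0167]
orientation: [0.001, -0.111, 0.994, -0.001]
wrist_force: [0.0, 0.2, 0.4]
width: 0.05
finger_force: 0.0
```

```bash
python3 lens.py; python3 plan.py .5608 -.2469 .0135 192.8
```

```text
brass 399.4 455.7 [160.1 716.9] lens [ 0.2007 -0.1335  0.042 ]
slide [ 0.0833 -0.0054  0.0038] spin -0.0 yaw0 -167.2 pos [ 0.6408 -0.2232  0.0175] t 27.5 F [-0.2 -0.3  0.5] w 0.0503 j6 -0.75
```

jog_arm(slide=[[0.005,-0.0055,0.002],[0.018,-0.0055,0.003],[0.026,-0.0055,0.003],[0.034,-0.0055,0.003],[0.042,-0.0055,0.003],[0.05,-0.0055,0.003],[0.058,-0.0055,0.003],[0.064,-0.0055,0.003]], spin=[0,0,0,0,0,0,0,0], claw=[50,50,50,50,50,50,50,50])

```text
time_s: 28.3
position: [0.5783, -0.2419, 0.0125]
orientation: [0.001, -0.112, 0.994, -0.0]
wrist_force: [3.9, 0.4, 1.4]
width: 0.05
finger_force: 1.7
```

```bash
python3 plan.py .5608 -.2469 .0135 192.8
```

```text
slide [ 0.0182 -0.001  -0.0011] spin 0.0003 yaw0 -167.18 pos [ 0.5783 -0.2419  0.0125] t 28.3 F [3.9 0.4 1.4] w 0.05 j6 -0.83
```

jog_arm(slide=[[0.004,-0.001,0],[0.008,-0.001,0],[0.011,-0.001,0],[0.014,-0.001,0],[0.016,-0.001,0],[0.0175,-0.001,0],[0.0175,-0.001,0],[0.0175,-0.001,0]], spin=[0,0,0,0,0,0,0,0], claw=[50,50,50,50,50,50,50,50])

```text
time_s: 29.1
position: [0.5617, -0.2467, 0.0121]
orientation: [0.0, -0.112, 0.994, -0.0]
wrist_force: [4.8, 0.0, 4.5]
width: 0.0499
finger_force: 2.3
```

```bash
python3 plan.py .5608 -.2469 .0135 192.8
```

```text
slide [ 0.0009 -0.     -0.0014] spin 0.0002 yaw0 -167.18 pos [ 0.5617 -0.2467  0.0121] t 29.1 F [4.8 0.  4.5] w 0.0499 j6 -0.85
```

jog_arm(slide=[[0.001,0,0],[0.001,0,0],[-0.02,0,0],[-0.06,0,0],[-0.06,0,-0.05],[-0.06,0,-0.1],[-0.06,0,-0.15],[-0.06,0,-0.18]], spin=[0,0,0,0,0,0,0,0], claw=[50,50,50,50,50,50,50,50])

```text
time_s: 29.9
position: [0.62, -0.2335, 0.1953]
orientation: [0.0, -0.112, 0.994, -0.001]
wrist_force: [0.5, 0.4, 1.0]
width: 0.0501
finger_force: 0.0
```

jog_arm(slide=[[0.08,0.4,0],[0.08,0.4,0],[0.08,0.4,0],[0.08,0.4,0],[0.08,0.4,0],[0.08,0.4,0],[0.08,0.4,0],[0.08,0.4,0]], spin=[0,0,0,0,0,0,0,0], claw=[50,50,50,50,50,50,50,50])

```text
time_s: 30.7
position: [0.4544, 0.1329, 0.191]
orientation: [-0.001, -0.111, 0.994, -0.0]
wrist_force: [0.9, 0.2, -0.9]
width: 0.0498
finger_force: 0.0
```

```bash
python3 lens.py t12.png; python3 plan.py .5608 -.2469 .0135 192.8
```

```text
brass 462.6 300.8 [37.4 40.2] lens [ 0.5085 -0.2593  0.042 ]
net ctr 460.2 301.6 [ 0.5084 -0.2596  0.025 ] 0.95
slide [-0.0183 -0.3973  0.1775] spin 0.0037 yaw0 -166.86 pos [0.4532 0.1359 0.1913] t 30.8 F [ 0.2 -0.4  0.2] w 0.0497 j6 -0.22
```

View pics/t12.png

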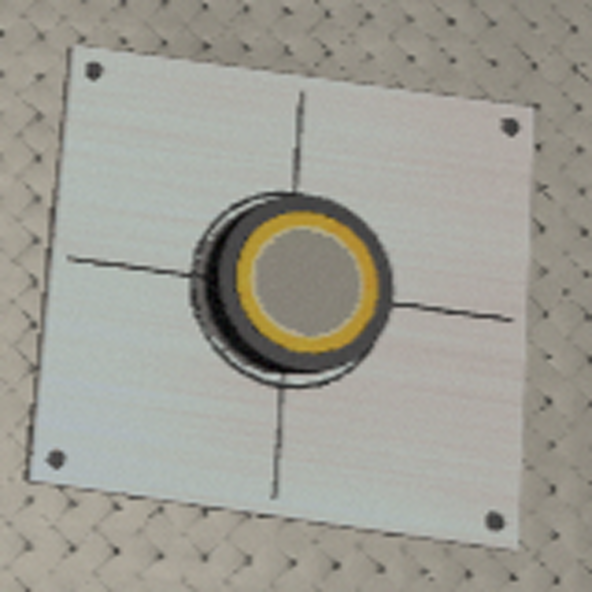

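The lens is centred within about 1 mm: it is flat at (0.5085, -0.2593) and the mark is at (0.5075, -0.2590). The plates stand seated and the robot touches nothing, so I'm handing in.

```bash
python3 -c "
from h import *
print(robot.sign_off())"
```

```text
the job is handed in; nothing more can be done
None
```

Job handed in: all three plates in the rack now stand fully down in clips 0, 2 and 3, and the lens cell sits flat inside the ring mark, about 1 mm off centre by the top camera, after being pushed back from a knock.

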